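Hang the caddy on the lipped rail and slide it home

TASK

Pick up the small steel caddy by its black grip, lift its hook over the front lip of the hanging rail, in the rail's left half, and lower it gently, still holding it, until you feel the hook seat on the channel floor behind the lip. Keeping it hooked, slide it along the rail to the robot's right until it meets the rubber-faced buffer and pushes that in by about 5 mm, then let go and leave it hanging. Never press the caddy against the rail with more than 15 N, and leave the things standing around where they are.

Things in the scene. Friction and masses are not known exactly. Their poses are not given: they have to be found in the camera images.
- caddy: Loose open steel caddy, about 0.3 kg, standing upright. Origin: centre of its underside; z up, y along its width; its hook points to +x (away from the robot). Bin 70 (x) x 90 (y) x 55 mm. Behind it a 4 mm back plate 50 mm wide (x +35 to +39) rises to z = 126 mm and turns back as a 6 mm thick arm (underside z = 120), ending in a tongue pointing down (see hook_tip).
- grip (a point): Centre of the top face of the caddy's black grip: a block 20 (x) x 22 (y) mm standing on the arm from z = 126 to 181 mm of the caddy; this point is at x = +30, y = 0, z = +181 mm of the caddy's frame. Take it from above, near its top.
- hook_tip (a point): Middle of the lower edge of the caddy's downward tongue, at x = +52.5, y = 0, z = +104 mm of the caddy's frame. The tongue is 5 mm thick (x), 50 mm wide (y -25 to +25) and 16 mm long below the arm; the gap between it and the back plate is 11 mm.
- stand: Stand of the hanging rail, fixed. Origin at worktop level straight below the mid line of the rail's front lip, mid length; x away from the robot across the rail, y to the left along it, z up. Base plate 300 mm long (y), x -60 to +70, 8 mm thick; posts 12 mm thick at x = +34, y = +-145, 208 mm tall. Between them the aluminium rail (see channel), with a collar and buffer near its right (-y) end.
- channel (a point): Fixed point of the stand at x = +8, y = 0, z = +157 mm: mid width of the rail's open-topped channel (11 mm wide, x +2.5 to +13.5; rail y -135 to +135), at its MEAN floor height only (a rubber strip that gives 1 mm per 4 N, at most 3 mm). The rail is clamped up to 20 mm higher or lower, not measured: feel for it. Front lip 5 mm thick (x -2.5 to +2.5), top 13 mm above the floor; back wall's top 22 mm above it.
- hang (a point): Fixed point of the stand at x = +8, y = +50, z = +157 mm: a good place along the channel for the hook to enter, well clear of the buffer. A lower bar, its front flush with the lip, 65 to 85 mm below the channel floor, steadies the hung caddy, which may lean towards the robot by about 0.07 rad once let go.
- buffer (a joint): How far the buffer is pushed into its collar, m: 0 at the start, grows towards -y, travel 0.014. A rubber-faced pad 10 mm wide in the channel, 3 to 25 mm above its floor; the untouched face is somewhere from y = -85 to -55 mm of the stand (not measured) and meets the side of the hook. It yields at about 6 N and stays where pushed. Wanted: about 0.005. Collar top 28 mm above the floor.
- tin: Bystander: low food tin, 75 mm wide, 58 mm tall, loose; origin at the centre of its underside.
- mug: Bystander: two-tone mug, 101 mm tall, about 116 mm over the handle, loose; origin at the centre of its underside.
- salt: Bystander: salt shaker, 44 mm wide, 90 mm tall, loose; origin at the centre of its underside.
- jam: Bystander: jam jar, 67 mm wide, 86 mm tall, loose; origin at the centre of its underside.

How it is judged (in metres and radians):
On the way, in this order (a step that is already met when the one before it is completed fails the run):
1. the caddy is lifted clear of the worktop in the gripper (height (world z) of caddy above 0.03 m and contact force between the fingers and caddy above 1 N), for 0.2 s.
2. the hook is seated in the channel behind the lip, bearing on the rail, in the left half of the rail or at its middle, while the gripper still holds the caddy and before the buffer is touched (x of hook_tip in the frame of stand between 0.004 and 0.013 m and z of hook_tip in the frame of stand between 0.132 and 0.181 m and y of hook_tip in the frame of stand between -0.11 and 0.11 m and angle between caddy's own z axis and vertical below 0.14 rad and contact force between caddy and stand above 1 N and contact force between the fingers and caddy above 1 N and y of hook_tip in the frame of stand above -0.02 m and value of joint buffer below 0.001 m), for 0.2 s.
3. the hooked caddy, still held, has pushed the buffer in by 2 to 8 mm (x of hook_tip in the frame of stand between 0.004 and 0.013 m and z of hook_tip in the frame of stand between 0.132 and 0.181 m and y of hook_tip in the frame of stand between -0.11 and 0.11 m and angle between caddy's own z axis and vertical below 0.14 rad and value of joint buffer between 0.002 and 0.008 m and contact force between the fingers and caddy above 1 N), for 0.2 s.
At the end, for the whole second after the job is handed in: The caddy hangs released and at rest on the rail, its tongue in the channel behind the lip (hook tip 4 to 13 mm behind the lip's mid line, between the rail's ends), leaning less than 0.14 rad, with the buffer pushed in by 2 to 8 mm (x of hook_tip in the frame of stand between 0.004 and 0.013 m and z of hook_tip in the frame of stand between 0.132 and 0.181 m and y of hook_tip in the frame of stand between -0.11 and 0.11 m and angle between caddy's own z axis and vertical below 0.14 rad and contact force between caddy and stand above 1 N and value of joint buffer between 0.002 and 0.008 m and linear speed of caddy below 0.01 m/s and angular speed of caddy below 0.1 rad/s); the robot touches nothing.
It fails at once if the caddy is pressed or knocked against the rail or stand with more than 20 N (contact force between caddy and stand above 20 N).
It fails at once if the buffer is pushed in by more than 9 mm (value of joint buffer above 0.009 m).
It fails at once if a bystander (tin, mug, salt shaker, jam jar) is moved by more than 25 mm (distance of any of tin, mug, salt, jam from where it was at the start of the episode above 0.025 m).
It also fails if it takes over 67 s, if anything falls off the work surface, if the arm or the gripper's body presses on something with over 40 N, if the wrist force passes 120 N, or if a joint passes its speed limit or range.

ROBOT

A 6-joint arm with a two-finger parallel gripper is mounted at the origin on a cart in front of the work surface, level with it; the furniture and walls round the work are solid. World frame = base frame: x ahead of the robot, y to its left, z up, the work surface at z = 0. Lengths are in mm, angles in rad, forces in N, time in s.
With the tool pointing down it reaches from about 325 to 900 mm from the base axis. Payload 6.1 kg.
Tool frame: the origin (TCP) lies at the very end of the fingers, on their centre line; the grasp point (between the pads) lies 19 mm behind it; z points along the fingers, y is the direction in which the jaws open and shut (so a half turn about z gives the same grasp; the last joint's range is limited). The gripper opens to 87 mm and grips with 3 to 60 N. Pads are 19 mm wide; open, the fingers measure 117 mm over their backs; the gripper's body (75 mm by 190 mm) begins 51 mm behind the grasp point.
Start: joints at [-1.448, 0.22, 1.526, -0, 1.395, -0.126], TCP at [153.894, -605.749, 222.538] pointing down, gripper open.
Joint ranges: [-2.98, 2.98], [-0.91, 2.08], [0.09, 2.57], [-1.24, 4.39], [0.2, 2.65], [-2.68, 2.68]. Speed limits (rad/s): [2.57, 2.57, 3.01, 3.14, 3.14, 3.14].

INTERFACE

Orientations are given as a rotation vector (axis times angle).
In Python, from cell import bot gives the robot as it stands.
- The arm moves only by the tool servo_tool, never from a script. Its argument "motion" is a list of rows, each an object with "offset": the shift along the tool's x, y, z in cm, a list of three; "roll": the turn about the tool's z in rad; "gripper": the opening in per cent of the stroke, from 0 (shut) to 100 (fully open). In form: [{"offset": [tx, ty, tz], "roll": roll, "gripper": gripper}, ...]. A call has 1 to 12 rows; each row is the pose to reach, as a shift and turn from the pose commanded when the call began, along the tool's axes at that moment; what a row does not reach only later rows make up. A row lasts 1/12 s, in which the tool goes at most 41.7 mm and 7.16 degrees, less where a joint would pass 70% of its speed; a pose out of reach is approached as far as the arm can. A call with a gripper value outside its range is refused whole. The fingers move at their own pace and stop on an object; the grip force is fixed at half the most. Time passes only in rows, so rows that repeat a pose let the fingers close. It gives the time, the measured TCP pose, the force and the opening at its end, in the units of the state.
- bot.sense(): the state, without advancing time (a new reading comes with each control period).
- bot.grab_frame(name): name is "scene" or "top" or "wrist"; returns a dict with "img" (480x640x3 uint8, red, green, blue), "fx", "fy", "cx", "cy" (pixels), "world_from_camera" (4x4, takes a point from camera to world coordinates). Camera axes: x right, y up, looking along -z (the intrinsics and any distortion apply to the point x, -y, -z); pixel columns grow to the right and rows downward; lengths in mm; the calibration is good to about 2 mm. A picture is of the moment at which its call begins. There is no depth.
- bot.sign_off(): hands the job in, once; it reports no verdict.
The state is a dict: "clock": time; "joints": joint angles; "joint_vel": joint speeds; "joint_torque": joint torques, N m; "tcp_pos": TCP position; "tool_rot": TCP orientation; "wrist_force": force on the tool from outside, world axes, zero at the start; "moment": the same for the moment, N m; "grip_width": opening from 0.0 (shut) to 1.0 (fully open).
Only numpy, scipy, OpenCV 4.12 (cv2) and the standard library are available. Lean on these libraries where they do the work, as an engineer would, in place of code of your own. Each camera call takes 0.05 s, during which the arm holds its last target. There are 200 camera calls.

## Working session

There is one attempt and no reset: what is moved stays moved. The work goes in short steps, Python scripts to look and compute and a tool call to move; the robot and the scene stay as the last step left them, time stands still between calls to the robot, and variables do not carry over. Pictures are saved under pics/ and viewed, about 8 in all and at most 12, crops included, and the job is handed in when it is done.

Besides the shell and the picture viewer there is one more tool, called by a JSON object that holds its "api" and its "payload", one argument or row to a line. servo_tool: Moves the arm, as the interface text tells. Its arguments: {"type":"object","properties":{"motion":{"type":"array","items":{"type":"object","properties":{"offset":{"type":"array","items":{"type":"number"}},"roll":{"type":"number"},"gripper":{"type":"number"}}}}},"required":["motion"]}

```bash
mkdir -p pics
cat > h.py <<'E'
import cv2,numpy as np
from cell import bot
def snap(n,f):
    d=bot.grab_frame(n); cv2.imwrite(f'pics/{f}.png',cv2.cvtColor(d['img'],cv2.COLOR_RGB2BGR))
    np.savez(f'pics/{f}.npz',**{k:v for k,v in d.items()}); return d
def load(f): return np.load(f'pics/{f}.npz')
def proj(d,P):
    T=np.linalg.inv(d['world_from_camera']); p=np.atleast_2d(P)@T[:3,:3].T+T[:3,3]
    return np.c_[d['cx']+d['fx']*p[:,0]/-p[:,2], d['cy']-d['fy']*p[:,1]/-p[:,2]]
def ray(d,u,v):
    T=d['world_from_camera']; r=T[:3,:3]@np.array([(u-d['cx'])/d['fx'],-(v-d['cy'])/d['fy'],-1]); return T[:3,3],r
def onz(d,u,v,z):
    o,r=ray(d,u,v); return o+r*(z-o[2])/r[2]
E
python3 - <<'E'
from h import *
for n in ('scene','top'):
    d=snap(n,n+'0'); print(n,list(d.keys()),d['fx'],d['cx'],d['cy'],np.round(d['world_from_camera'],3).tolist())
print(bot.sense())
E
```

```text
scene ['img', 'fx', 'fy', 'cx', 'cy', 'world_from_camera'] 433.45582789737904 314.26794793451893 240.74966065911954 [[-0.799, 0.42, -0.431, 135.815], [-0.601, -0.553, 0.577, 696.272], [0.004, 0.72, 0.694, 783.201], [0.0, 0.0, 0.0, 1.0]]
top ['img', 'fx', 'fy', 'cx', 'cy', 'world_from_camera'] 564.3445965918523 323.9969464229858 234.6910576457153 [[0.018, 0.992, -0.127, 369.397], [-1.0, 0.015, -0.023, 138.632], [-0.02, 0.127, 0.992, 1468.791], [0.0, 0.0, 0.0, 1.0]]
{'clock': 0.1, 'joints': array([-1.44810636e+00,  2.21174661e-01,  1.52748405e+00,  1.66740020e-05,
        1.39470118e+00, -1.26120980e-01]), 'joint_vel': array([-0.00091799, -0.0010775 , -0.00186122, -0.00161314, -0.00096763,
        0.0006035 ]), 'joint_torque': array([ 8.81773976e-04, -4.95942628e+01, -3.88519943e+01,  7.02106138e-02,
        5.15054085e-02, -3.76229923e-05]), 'tcp_pos': array([ 153.82797101, -605.20160959,  221.53637374]), 'tool_rot': array([-3.11556024e+00, -3.89600121e-01, -3.05273292e-05]), 'wrist_force': array([0.30502168, 0.53048965, 0.46315238]), 'moment': array([-0.01192011, -0.02659017,  0.02695243]), 'grip_width': 0.9993537273593006}
```

View pics/scene0.png

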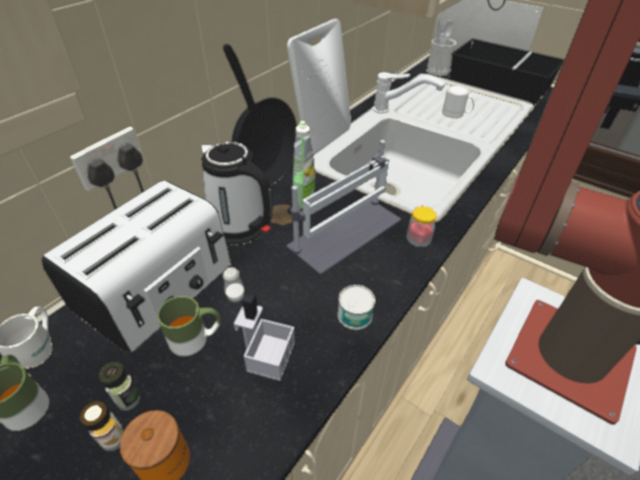

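View pics/top0.png

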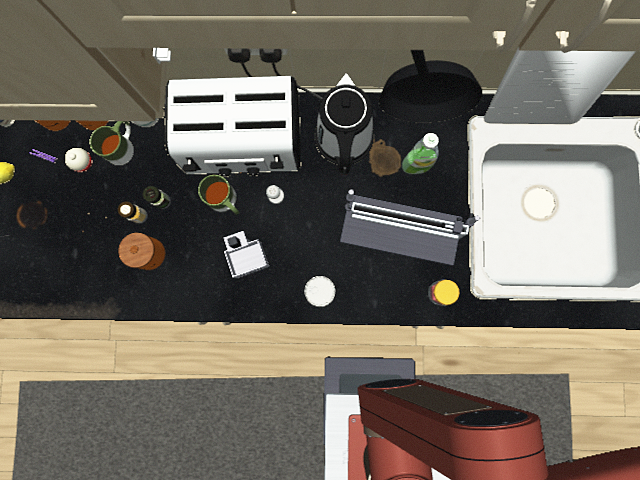

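Scene: caddy bin at about (270,350), grip (249,305); stand at (340,215) with the right end at (383,165). Top: caddy (246,256), grip (236,241); stand (343..470,190..265); salt (275,194), mug (217,193), tin (320,291), jam (444,292).

Run:
```python
from h import *
t=cv2.imread('pics/top0.png'); s=cv2.imread('pics/scene0.png')
a=cv2.resize(t[220:290,215:280],None,fx=5,fy=5,interpolation=cv2.INTER_CUBIC) #325x350
b=cv2.resize(t[180:275,335:485],None,fx=5,fy=5,interpolation=cv2.INTER_CUBIC)[:, :] #750x475
c=np.zeros((600,800,3),np.uint8)
b=cv2.resize(t[182:272,335:485],None,fx=5,fy=3.333,interpolation=cv2.INTER_CUBIC) #750x300
c[:300,:750]=b
a=cv2.resize(t[225:285,215:280],None,fx=5,fy=5,interpolation=cv2.INTER_CUBIC) #325x300
c[300:,:325]=a
e=cv2.resize(s[145:275,275:410],None,fx=3,fy=2.3,interpolation=cv2.INTER_CUBIC)
c[301:301+e.shape[0],340:340+e.shape[1]]=e
cv2.imwrite('pics/crop1.png',c)
```

```text
(no output)
```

View pics/crop1.png

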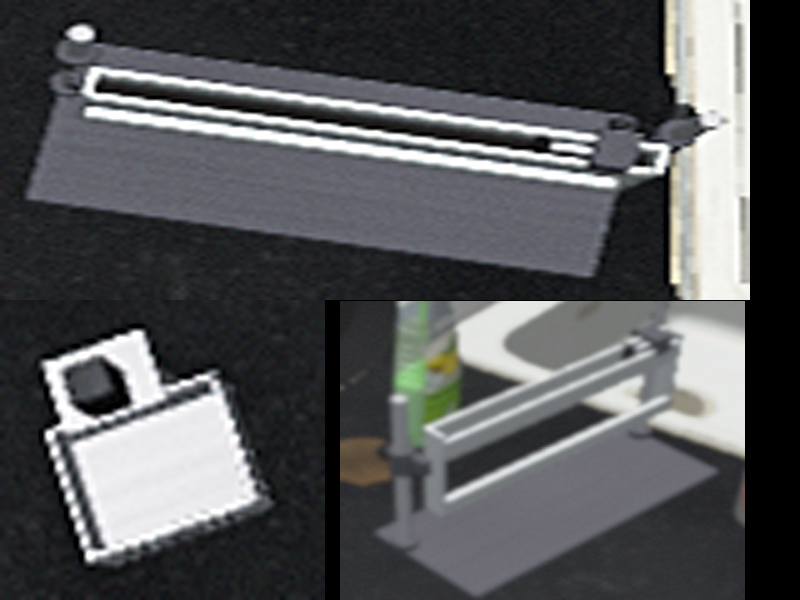

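```bash
cat >> h.py <<'E'
def pose(p,P): # p=x,y,yaw
    c,s=np.cos(p[2]),np.sin(p[2]); P=np.atleast_2d(P).astype(float)
    return np.c_[p[0]+c*P[:,0]-s*P[:,1],p[1]+s*P[:,0]+c*P[:,1],P[:,2]]
E
python3 - <<'E'
from h import *
from scipy.optimize import least_squares
t,s=load('top0'),load('scene0')
def fit(obs,x0):
    f=lambda p:np.concatenate([(proj(d,pose(p,P))-uv).ravel() for d,P,uv in obs])
    r=least_squares(f,x0); print(r.x.round(3),f(r.x).round(1)); return r.x
A=lambda L:np.array([[x/5+335,y/3.3333+182] for x,y in L])
B=lambda L:np.array([[x/5+215,(y-300)/5+225] for x,y in L])
C=lambda L:np.array([[(x-340)/3+275,(y-301)/2.3+145] for x,y in L])
st=fit([(t,[[-60,150,8],[-60,-150,8]],A([(27,198),(595,276)])),(s,[[-60,150,8],[70,150,8],[-60,-150,8]],C([(475,595),(378,533),(717,470)]))],[600,0,-.1])
ca=fit([(t,[[35,45,55],[35,-45,55],[-35,-45,55],[-35,45,55],[55,25,126],[55,-25,126]],B([(50,432),(215,375),(268,503),(92,560),(42,360),(142,330)]))],[560,250,.3])
print('grip',pose(ca,[[30,0,181]]),proj(t,pose(ca,[[30,0,181]])),proj(s,pose(ca,[[30,0,181]])))
print('hang',pose(st,[[8,50,157],[8,-70,157],[8,0,157]]))
for n,u,v,z in [('tin',320,291,58),('mug',217,193,101),('salt',275,194,90),('jam',444,292,86)]: print(n,onz(t,u,v,z).round())
# rail height from lip & bar lines
print(proj(s,pose(st,[[-2.5,135,z] for z in(150,170,190)])),proj(s,pose(st,[[-2.5,-135,z] for z in(150,170,190)])))
print('obs lip?',C([(440,440),(430,432),(668,355),(680,340)]))
E
```

```text
[ 5.68963e+02 -2.78320e+01 -1.85000e-01] [-0.7  0.6 -0.3  0.3  0.9 -0.  -1.6 -1.3  0.5 -0.9]
[4.87210e+02 3.66451e+02 3.63000e-01] [-0.3 -0.1  0.3 -0.7 -1.3 -0.3  0.1  0.4  0.8  0.8  0.4 -0.2]
grip [[515.25218794 377.11191219 181.        ]] [[233.16278314 241.39208889]] [[249.85105566 296.12799092]]
hang [[586.01906023  19.84513644 157.        ]
 [563.95831196 -98.10961499 157.        ]
 [576.82708178 -29.30267665 157.        ]]
tin [408. 178.  58.]
mug [644. 437. 101.]
salt [646. 294.  90.]
jam [ 410. -124.   86.]
[[309.26601256 213.19604807]
 [309.23057884 206.31626089]
 [309.19410823 199.2351512 ]] [[387.77848384 167.2303814 ]
 [388.7432119  160.59570913]
 [389.7327287  153.79055857]]
obs lip? [[308.33333333 205.43478261]
 [305.         201.95652174]
 [384.33333333 168.47826087]
 [388.33333333 161.95652174]]
```

```bash
cat >> h.py <<'E'
def go(target,yaw,start=None):
    s=bot.sense(); r=s['tool_rot']; y0=2*np.arctan2(r[1],r[0]); y0=(y0+np.pi)%(2*np.pi)-np.pi
    p=np.array(start if start is not None else s['tcp_pos']); d=np.array(target)-p; c,sn=np.cos(y0),np.sin(y0)
    roll=-((yaw-y0+np.pi)%(2*np.pi)-np.pi)
    print('yaw',round(y0,4),'off cm',np.round([(c*d[0]+sn*d[1])/10,(sn*d[0]-c*d[1])/10,-d[2]/10],2),'roll',round(roll,3))
E
python3 -c "
from h import *
go((410,-150,300),.363)
go((515,377,300),.363)
"
```

```text
yaw 0.2488 off cm [ 36.04 -37.81  -7.85] roll -0.114
yaw 0.2488 off cm [ 59.19 -86.3   -7.85] roll -0.114
```

{"api": "servo_tool", "payload": {
  "motion": [
    {"offset":[36,-37.8,-7.8],"roll":-0.114,"gripper":100},
    {"offset":[36,-37.8,-7.8],"roll":-0.114,"gripper":100},
    {"offset":[36,-37.8,-7.8],"roll":-0.114,"gripper":100},
    {"offset":[36,-37.8,-7.8],"roll":-0.114,"gripper":100},
    {"offset":[36,-37.8,-7.8],"roll":-0.114,"gripper":100},
    {"offset":[36,-37.8,-7.8],"roll":-0.114,"gripper":100},
    {"offset":[36,-37.8,-7.8],"roll":-0.114,"gripper":100},
    {"offset":[36,-37.8,-7.8],"roll":-0.114,"gripper":100},
    {"offset":[36,-37.8,-7.8],"roll":-0.114,"gripper":100},
    {"offset":[36,-37.8,-7.8],"roll":-0.114,"gripper":100},
    {"offset":[36,-37.8,-7.8],"roll":-0.114,"gripper":100},
    {"offset":[36,-37.8,-7.8],"roll":-0.114,"gripper":100}
  ]
}}

```text
clock: 1.1
tcp_pos: [396.6, -172.7, 296.6]
tool_rot: [3.09, 0.566, 0.0]
wrist_force: [0.5, -1.1, 0.6]
grip_width: 1.001
```

```bash
python3 -c "
from h import *
print(bot.sense()['tcp_pos'])
go((500,377,300),.363)
"
```

```text
[ 396.56034846 -172.67318791  296.57786858]
yaw 0.3625 off cm [ 29.16 -47.73  -0.34] roll -0.001
```

{"api": "servo_tool", "payload": {
  "motion": [
    {"offset":[29.2,-47.7,-0.4],"roll":0,"gripper":100},
    {"offset":[29.2,-47.7,-0.4],"roll":0,"gripper":100},
    {"offset":[29.2,-47.7,-0.4],"roll":0,"gripper":100},
    {"offset":[29.2,-47.7,-0.4],"roll":0,"gripper":100},
    {"offset":[29.2,-47.7,-0.4],"roll":0,"gripper":100},
    {"offset":[29.2,-47.7,-0.4],"roll":0,"gripper":100},
    {"offset":[29.2,-47.7,-0.4],"roll":0,"gripper":100},
    {"offset":[29.2,-47.7,-0.4],"roll":0,"gripper":100},
    {"offset":[29.2,-47.7,-0.4],"roll":0,"gripper":100},
    {"offset":[29.2,-47.7,-0.4],"roll":0,"gripper":100},
    {"offset":[29.2,-47.7,-0.4],"roll":0,"gripper":100},
    {"offset":[29.2,-47.7,-0.4],"roll":0,"gripper":100}
  ]
}}

```text
clock: 2.1
tcp_pos: [488.6, 318.8, 299.5]
tool_rot: [3.09, 0.567, -0.001]
wrist_force: [1.2, -0.5, 0.4]
grip_width: 1.0
```

{"api": "servo_tool", "payload": {
  "motion": [
    {"offset":[2,-4,0],"roll":0,"gripper":60},
    {"offset":[2,-4,0],"roll":0,"gripper":60},
    {"offset":[2,-4,0],"roll":0,"gripper":60},
    {"offset":[2,-4,0],"roll":0,"gripper":60}
  ]
}}

```text
clock: 2.43
tcp_pos: [493.0, 360.8, 299.1]
tool_rot: [3.089, 0.568, -0.003]
wrist_force: [0.4, 0.3, -0.2]
grip_width: 0.781
```

```bash
python3 -c "
from h import *
d=snap('wrist','w1')
s=bot.sense();print(s['tcp_pos'],s['tool_rot'],s['wrist_force'])
print(d['world_from_camera'][:3,3])
ca=[487.2,366.45,.363]
print(proj(d,pose(ca,[[30,0,181],[40,11,181],[40,-11,181],[20,11,181],[20,-11,181],[55,25,126],[55,-25,126]])).round())
"
```

```text
[493.31292521 360.20678668 299.58388028] [ 3.08926313e+00  5.66159333e-01 -1.35047518e-03] [-0.36295997 -0.05288461  0.00792025]
[571.83130009 390.89311129 461.48200476]
[[307. 202.]
 [294. 190.]
 [321. 190.]
 [295. 214.]
 [320. 214.]
 [283. 165.]
 [334. 165.]]
```

View pics/w1.png

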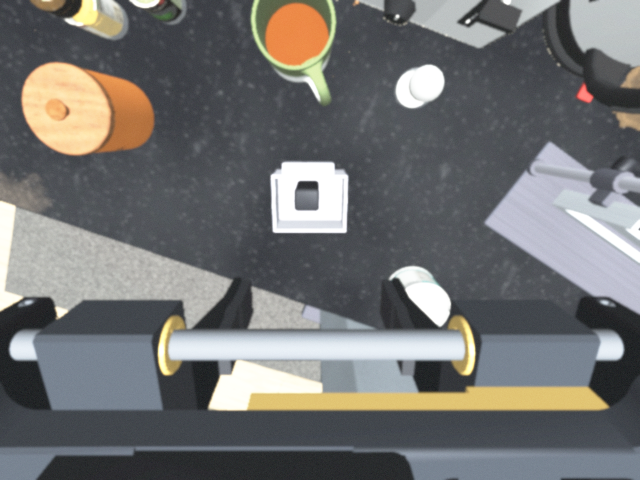

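Wrist view: grip top at about (307,200), arm edge at (282..335,163) — agrees with the predicted pose within a pixel or two; caddy is square with the jaws.

```bash
python3 -c "
from h import *
go((515.2,377.1,147),.363)
"
```

```text
yaw 0.3625 off cm [ 2.65 -0.8  15.26] roll -0.0
```

{"api": "servo_tool", "payload": {
  "motion": [
    {"offset":[2.65,-0.8,4],"roll":0,"gripper":60},
    {"offset":[2.65,-0.8,8],"roll":0,"gripper":60},
    {"offset":[2.65,-0.8,11],"roll":0,"gripper":60},
    {"offset":[2.65,-0.8,13.5],"roll":0,"gripper":60},
    {"offset":[2.65,-0.8,15.2],"roll":0,"gripper":60},
    {"offset":[2.65,-0.8,15.2],"roll":0,"gripper":60},
    {"offset":[2.65,-0.8,15.2],"roll":0,"gripper":0},
    {"offset":[2.65,-0.8,15.2],"roll":0,"gripper":0},
    {"offset":[2.65,-0.8,15.2],"roll":0,"gripper":0},
    {"offset":[2.65,-0.8,15.2],"roll":0,"gripper":0},
    {"offset":[2.65,-0.8,15.2],"roll":0,"gripper":0},
    {"offset":[2.65,-0.8,15.2],"roll":0,"gripper":0}
  ]
}}

```text
clock: 3.48
tcp_pos: [515.9, 378.4, 149.2]
tool_rot: [-3.089, -0.567, -0.003]
wrist_force: [-0.8, -0.4, 2.7]
grip_width: 0.25
```

{"api": "servo_tool", "payload": {
  "motion": [
    {"offset":[0,0,0],"roll":0,"gripper":0},
    {"offset":[0,0,0],"roll":0,"gripper":0},
    {"offset":[0,0,0],"roll":0,"gripper":0},
    {"offset":[0,0,0],"roll":0,"gripper":0}
  ]
}}

```text
clock: 3.82
tcp_pos: [516.0, 378.4, 149.2]
tool_rot: [-3.089, -0.567, -0.003]
wrist_force: [-0.2, -0.4, 6.0]
grip_width: 0.251
```

{"api": "servo_tool", "payload": {
  "motion": [
    {"offset":[0,0,-1],"roll":0,"gripper":0},
    {"offset":[0,0,-3],"roll":0,"gripper":0},
    {"offset":[0,0,-5],"roll":0,"gripper":0},
    {"offset":[0,0,-7],"roll":0,"gripper":0},
    {"offset":[0,0,-9],"roll":0,"gripper":0},
    {"offset":[0,0,-11],"roll":0,"gripper":0},
    {"offset":[0,0,-13],"roll":0,"gripper":0},
    {"offset":[0,0,-14],"roll":0,"gripper":0},
    {"offset":[0,0,-14],"roll":0,"gripper":0},
    {"offset":[0,0,-14],"roll":0,"gripper":0}
  ]
}}

```text
clock: 4.65
tcp_pos: [515.3, 378.0, 287.7]
tool_rot: [3.09, 0.567, -0.0]
wrist_force: [0.5, -0.6, -3.2]
grip_width: 0.248
```

```bash
python3 -c "
from h import *
d=snap('wrist','w2')
s=bot.sense();print(s['tcp_pos'],s['tool_rot'],s['wrist_force'],s['moment'],s['grip_width'])
st=[568.96,-27.83,-.185]
# caddy held: hook tip is 22.5 ahead of grip
print(pose(st,[[8-22.5-25,50,0],[8-22.5,50,0]]))
go(np.r_[pose(st,[[8-22.5-25,50,0]])[0,:2],285],-.185)
"
```

```text
[514.84101506 377.67750615 286.41547584] [ 3.08932739  0.56667962 -0.00331233] [ 0.60493541 -0.35475566 -3.82765196] [-0.00013568 -0.01348926 -0.02245634] 0.254781946608757
[[539.33134478  28.58270061   0.        ]
 [563.90475104  23.98403727   0.        ]]
yaw 0.3628 off cm [-10.1   33.51   0.14] roll 0.548
```

View pics/w2.png

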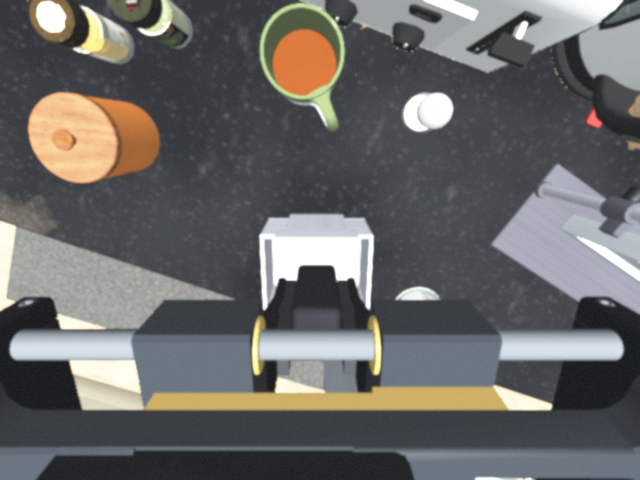

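Held caddy: bin rim spans (262..372, 232), a tongue/arm-like edge at (290..345, 217), grip between fingers at (318,300). I'll compare with the predicted untilted projection.

```bash
python3 -c "
from h import *
d=load('w2')
T=d['world_from_camera'];print(T.round(3).tolist())
c,s=np.cos(.363),np.sin(.363)
g=np.array([514.84,377.68,286.4]) # tcp at caddy (30,0,149.2)
from scipy.spatial.transform import Rotation as R
P=np.array([[30,0,181],[55,25,126],[55,-25,126],[35,25,126],[35,45,55],[35,-45,55],[-35,45,55],[-35,-45,55],[35,45,0],[55,25,104],[55,-25,104]],float)
o=np.array([30,0,163.])
for tilt in (-.4,-.2,0,.2,.4):
    Q=(P-o)@R.from_euler('y',tilt).as_matrix().T+o
    ca=[g[0]-30*c,g[1]-30*s,.363]
    Q=pose(ca,Q); Q[:,2]+=g[2]-149.2
    print(tilt,proj(d,Q).round().tolist())
"
```

```text
[[0.356, 0.891, 0.283, 593.934], [-0.935, 0.339, 0.107, 407.708], [-0.001, -0.302, 0.953, 450.173], [0.0, 0.0, 0.0, 1.0]]
-0.4 [[316.0, 341.0], [269.0, 224.0], [363.0, 224.0], [272.0, 251.0], [255.0, 185.0], [378.0, 185.0], [264.0, 255.0], [369.0, 255.0], [264.0, 151.0], [273.0, 200.0], [359.0, 200.0]]
-0.2 [[316.0, 336.0], [271.0, 230.0], [361.0, 230.0], [273.0, 260.0], [258.0, 210.0], [375.0, 210.0], [264.0, 284.0], [368.0, 284.0], [267.0, 185.0], [275.0, 213.0], [357.0, 213.0]]
0 [[316.0, 330.0], [273.0, 239.0], [360.0, 239.0], [274.0, 271.0], [260.0, 235.0], [373.0, 236.0], [264.0, 314.0], [369.0, 314.0], [269.0, 218.0], [277.0, 228.0], [355.0, 228.0]]
0.2 [[316.0, 322.0], [274.0, 249.0], [358.0, 249.0], [275.0, 282.0], [261.0, 261.0], [372.0, 261.0], [262.0, 344.0], [370.0, 344.0], [270.0, 251.0], [278.0, 244.0], [354.0, 244.0]]
0.4 [[316.0, 314.0], [275.0, 261.0], [357.0, 261.0], [275.0, 294.0], [261.0, 288.0], [372.0, 288.0], [260.0, 377.0], [373.0, 377.0], [270.0, 285.0], [279.0, 262.0], [353.0, 262.0]]
```

{"api": "servo_tool", "payload": {
  "motion": [
    {"offset":[-10.1,33.5,0.2],"roll":0.548,"gripper":0},
    {"offset":[-10.1,33.5,0.2],"roll":0.548,"gripper":0},
    {"offset":[-10.1,33.5,0.2],"roll":0.548,"gripper":0},
    {"offset":[-10.1,33.5,0.2],"roll":0.548,"gripper":0},
    {"offset":[-10.1,33.5,0.2],"roll":0.548,"gripper":0},
    {"offset":[-10.1,33.5,0.2],"roll":0.548,"gripper":0},
    {"offset":[-10.1,33.5,0.2],"roll":0.548,"gripper":0},
    {"offset":[-10.1,33.5,0.2],"roll":0.548,"gripper":0},
    {"offset":[-10.1,33.5,0.2],"roll":0.548,"gripper":0},
    {"offset":[-10.1,33.5,0.2],"roll":0.548,"gripper":0},
    {"offset":[-10.1,33.5,0.2],"roll":0.548,"gripper":0},
    {"offset":[-10.1,33.5,0.2],"roll":0.548,"gripper":0}
  ]
}}

```text
clock: 5.7
tcp_pos: [539.2, 29.6, 284.6]
tool_rot: [-3.127, 0.29, 0.004]
wrist_force: [0.3, 0.5, -2.3]
grip_width: 0.248
```

```bash
python3 -c "
from h import *
s=bot.sense();print(s['tcp_pos'],s['tool_rot'],s['wrist_force'],s['moment'],s['clock'])
snap('wrist','w3');snap('scene','s3');snap('top','t3')
w=cv2.imread('pics/w3.png');s=cv2.imread('pics/s3.png');t=cv2.imread('pics/t3.png')
c=np.zeros((600,800,3),np.uint8)
c[:300,:400]=cv2.resize(w,(400,300))
c[:300,400:]=cv2.resize(s[125:275,240:440],(400,300),interpolation=cv2.INTER_CUBIC)
c[300:]=cv2.resize(t[177:177+60,330:490],(800,300),interpolation=cv2.INTER_CUBIC)
cv2.imwrite('pics/crop3.png',c)
"
```

```text
[539.22295978  29.63779404 284.63027319] [-3.12741776  0.29046179  0.00378874] [ 0.27988808  0.5383905  -2.32442163] [ 0.03716502 -0.01373949  0.01330414] 5.7
```

View pics/crop3.png

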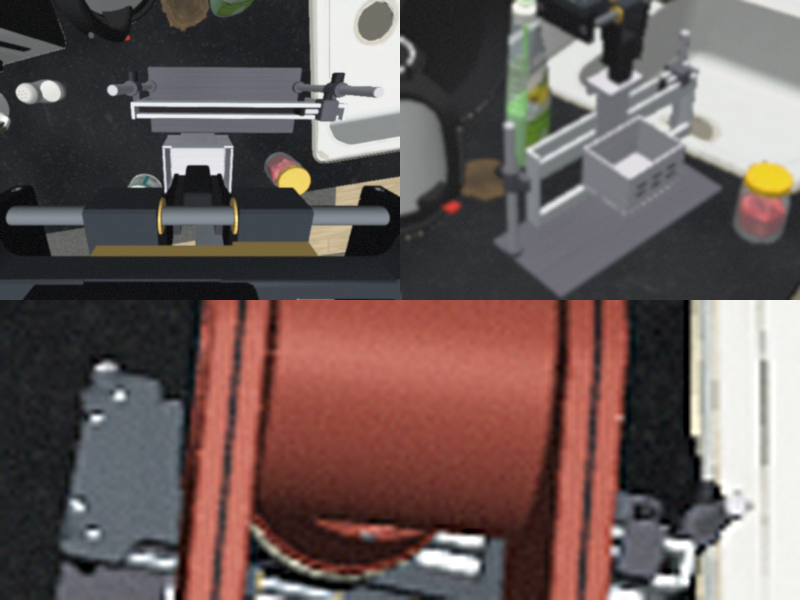

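Wrist view shows the rail nearly parallel to the caddy's hook (rail lines at full-res (210..550, 165..195)); scene view shows the caddy in front of and above the rail. I'll zoom into the wrist picture for precise rail pose.

```bash
python3 -c "
from h import *
w=cv2.imread('pics/w3.png')
c=np.zeros((600,800,3),np.uint8)
c[:300]=cv2.resize(w[140:215,200:400],(800,300),interpolation=cv2.INTER_CUBIC)
c[300:]=cv2.resize(w[140:215,400:600],(800,300),interpolation=cv2.INTER_CUBIC)
cv2.imwrite('pics/crop4.png',c)
d=load('w3'); st=[568.96,-27.83,-.185]
# predictions (x,y,z rel)
for n,P in {'lip front top L/R':[[-2.5,135,170],[-2.5,-135,170]],'lip back top':[[2.5,135,170],[2.5,-135,170]],'wall top front':[[13.5,135,179],[13.5,-135,179]],'base back':[[70,150,8],[70,-150,8]],'base front':[[-60,150,8],[-60,-150,8]],'posts':[[34,145,208],[34,-145,208]]}.items(): print(n,proj(d,pose(st,P)).round(1).tolist())
"
```

```text
lip front top L/R [[214.0, 189.6], [544.1, 190.0]]
lip back top [[213.4, 183.5], [545.4, 183.8]]
wall top front [[208.8, 171.1], [555.7, 171.5]]
base back [[234.7, 107.1], [483.4, 107.3]]
base front [[241.8, 212.2], [468.5, 212.4]]
posts [[178.3, 145.6], [605.6, 145.9]]
```

View pics/crop4.png

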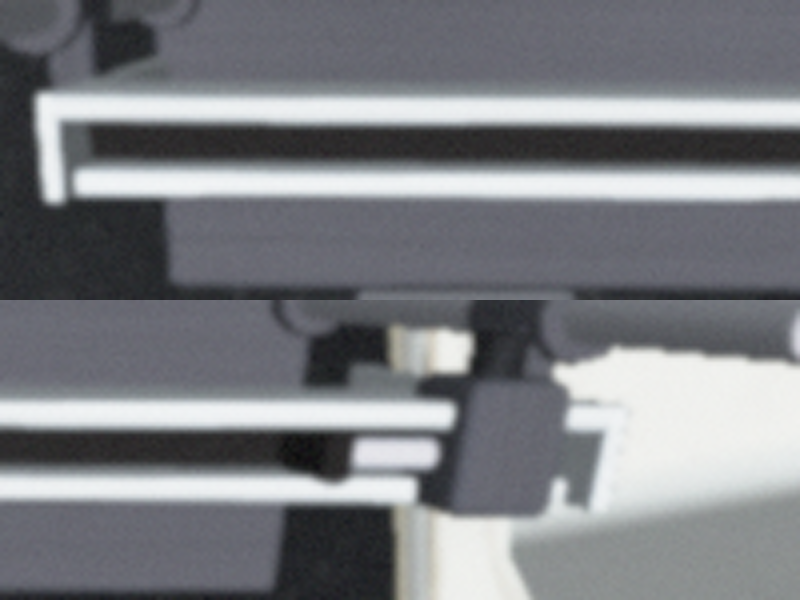

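```bash
python3 -c "
from h import *
d=load('w3'); 
g=cv2.cvtColor(d['img'],cv2.COLOR_RGB2GRAY); s=bot.sense()
print('cols',[ (y,int(g[y,312:322].mean())) for y in range(206,276,2)])
print('rail y prof c300',[ (y,int(g[y,290:310].mean())) for y in range(158,216)])
print('row256',[(x,int(g[256,x])) for x in list(range(258,284,2))+list(range(350,380,2))])
T=np.array([539.2,29.6,284.6]); yaw=-.186
o=T-[30*np.cos(yaw),30*np.sin(yaw),149.2]
Q=pose([o[0],o[1],yaw],[[55,0,126],[35,0,126],[55,0,104],[35,45,55],[35,-45,55],[35,0,0]]);Q[:,2]+=o[2]
print(proj(d,Q).round(1).tolist())
st=[568.96,-27.83,-.185]
for z in (178,182): print([ (y,proj(d,pose(st,[[8,y,z]])).round(1).tolist()) for y in (-55,-70,-85)])
print(d['world_from_camera'].round(3).tolist())
"
```

```text
cols [(206, 108), (208, 106), (210, 96), (212, 91), (214, 117), (216, 118), (218, 118), (220, 118), (222, 118), (224, 119), (226, 118), (228, 119), (230, 121), (232, 123), (234, 126), (236, 159), (238, 219), (240, 225), (242, 227), (244, 228), (246, 229), (248, 227), (250, 227), (252, 228), (254, 230), (256, 229), (258, 229), (260, 229), (262, 223), (264, 125), (266, 26), (268, 22), (270, 22), (272, 20), (274, 24)]
rail y prof c300 [(158, 104), (159, 106), (160, 113), (161, 123), (162, 131), (163, 150), (164, 192), (165, 227), (166, 236), (167, 237), (168, 234), (169, 225), (170, 186), (171, 118), (172, 60), (173, 45), (174, 43), (175, 43), (176, 44), (177, 44), (178, 46), (179, 60), (180, 92), (181, 123), (182, 155), (183, 201), (184, 232), (185, 240), (186, 239), (187, 232), (188, 205), (189, 152), (190, 115), (191, 106), (192, 105), (193, 104), (194, 104), (195, 105), (196, 105), (197, 106), (198, 105), (199, 104), (200, 103), (201, 103), (202, 106), (203, 106), (204, 106), (205, 106), (206, 107), (207, 106), (208, 106), (209, 104), (210, 98), (211, 88), (212, 90), (213, 108), (214, 117), (215, 118)]
row256 [(258, 49), (260, 133), (262, 213), (264, 173), (266, 92), (268, 88), (270, 90), (272, 135), (274, 208), (276, 229), (278, 230), (280, 229), (282, 231), (350, 229), (352, 229), (354, 230), (356, 227), (358, 196), (360, 139), (362, 101), (364, 99), (366, 105), (368, 169), (370, 218), (372, 131), (374, 50), (376, 43), (378, 43)]
[[316.6, 238.2], [316.5, 270.4], [316.6, 227.6], [259.6, 234.7], [373.5, 235.0], [316.6, 217.6]]
[(-55, [[451.5, 178.3]]), (-70, [[470.6, 178.3]]), (-85, [[489.7, 178.3]])]
[(-55, [[453.4, 179.0]]), (-70, [[472.8, 179.0]]), (-85, [[492.2, 179.0]])]
[[-0.183, 0.936, 0.3, 622.206], [-0.983, -0.174, -0.058, 14.017], [-0.002, -0.305, 0.952, 446.936], [0.0, 0.0, 0.0, 1.0]]
```

Buffer face measured at ≈(471,178), giving stand y ≈ −69; rail about nominal height, caddy tilt ≈ −0.025 rad, x-offset small.

```bash
python3 -c "
from h import *
st=[568.96,-27.83,-.190]
s=bot.sense();print(s['tcp_pos'],s['wrist_force'])
t=pose(st,[[-15,50,0]])[0];t[2]=284;print(t);go(t,-.190)
"
```

```text
[539.57688813  30.30554911 285.47988611] [-0.1389722   0.32027475 -2.81652592]
[563.67288122  24.10309518 284.        ]
yaw -0.1833 off cm [2.48 0.17 0.15] roll 0.007
```

{"api": "servo_tool", "payload": {
  "motion": [
    {"offset":[0.8,0.1,0],"roll":0.005,"gripper":0},
    {"offset":[1.6,0.1,0],"roll":0.005,"gripper":0},
    {"offset":[2.45,0.1,0],"roll":0.005,"gripper":0},
    {"offset":[2.45,0.1,0],"roll":0.005,"gripper":0},
    {"offset":[2.45,0.1,0],"roll":0.005,"gripper":0},
    {"offset":[2.45,0.1,1.5],"roll":0.005,"gripper":0},
    {"offset":[2.45,0.1,3],"roll":0.005,"gripper":0},
    {"offset":[2.45,0.1,4.5],"roll":0.005,"gripper":0},
    {"offset":[2.45,0.1,5.0],"roll":0.005,"gripper":0},
    {"offset":[2.45,0.1,5.0],"roll":0.005,"gripper":0},
    {"offset":[2.45,0.1,5.0],"roll":0.005,"gripper":0},
    {"offset":[2.45,0.1,5.0],"roll":0.005,"gripper":0}
  ]
}}

```text
clock: 6.85
tcp_pos: [564.4, 23.4, 237.3]
tool_rot: [-3.127, 0.298, -0.003]
wrist_force: [0.1, 0.1, -2.3]
grip_width: 0.248
```

```bash
python3 -c "
from h import *
d=snap('wrist','w5');s=bot.sense();print(s['tcp_pos'],s['tool_rot'],s['wrist_force'],s['joint_torque'])
snap('scene','s5')
w=cv2.imread('pics/w5.png');s=cv2.imread('pics/s5.png')
c=np.zeros((600,800,3),np.uint8)
c[:300]=cv2.resize(w[170:290,180:500],(800,300),interpolation=cv2.INTER_CUBIC)
c[300:]=cv2.resize(s[140:230,270:430],(800,300),interpolation=cv2.INTER_CUBIC)
cv2.imwrite('pics/crop5.png',c)
"
```

```text
[564.5388598   23.35995736 237.42950388] [ 3.12738144 -0.29831463  0.00355379] [ 0.22598627 -0.3128446  -2.82276995] [-4.23614576e-03 -4.32165277e+01 -3.99509060e+01  3.16078425e-02
 -2.89599225e-02 -4.39454629e-05]
```

View pics/crop5.png

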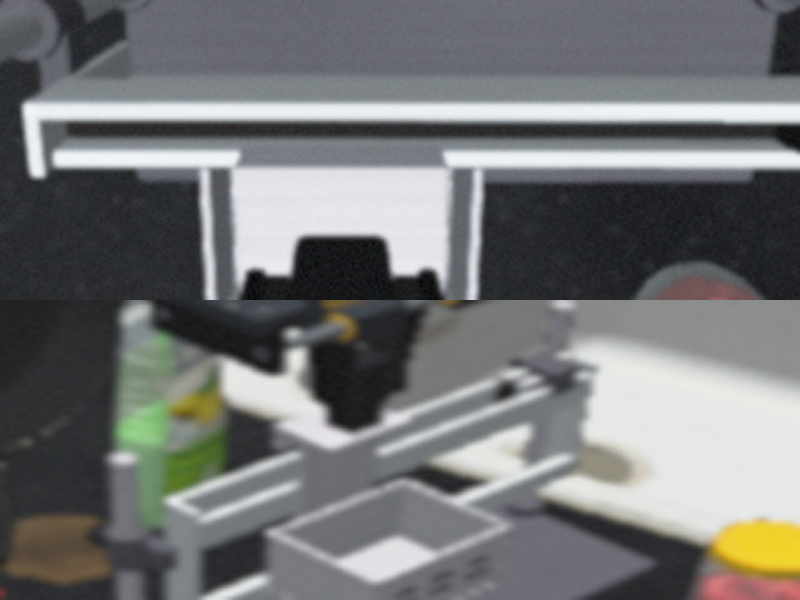

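Wrist crop: arm far edge ≈ row 236, tongue tip edge ≈ row 230, lip top rows ≈229–237, wall front edge ≈ row 219; hook is centred at columns ≈275..358. Checking fit by ray intersection.

```bash
python3 -c "
from h import *
d=load('w5'); g=cv2.cvtColor(d['img'],cv2.COLOR_RGB2GRAY).astype(int)
print('hook cols',[(y,int(g[y,295:345].mean())) for y in range(222,246)])
print('lip cols 230-260',[(y,int(g[y,230:255].mean())) for y in range(208,246)])
st=[568.96,-27.83,-.190]
def sx(v,z,u):
    p=onz(d,u,v,z)-[st[0],st[1],0]; c,s=np.cos(st[2]),np.sin(st[2]); return round(c*p[0]+s*p[1],2)
for dz in (-15,-8,0,8):
  print(dz,'lip front',sx(237.2,170+dz,250),'wall',sx(218.8,179+dz,250))
print('arm far',sx(236,214.2,318),'tongue tip far',sx(230,192.2,318))
"
```

```text
hook cols [(222, 44), (223, 48), (224, 66), (225, 96), (226, 120), (227, 127), (228, 125), (229, 122), (230, 122), (231, 123), (232, 123), (233, 124), (234, 123), (235, 131), (236, 157), (237, 195), (238, 220), (239, 224), (240, 225), (241, 226), (242, 227), (243, 227), (244, 228), (245, 229)]
lip cols 230-260 [(208, 133), (209, 139), (210, 162), (211, 202), (212, 230), (213, 238), (214, 239), (215, 237), (216, 228), (217, 192), (218, 125), (219, 66), (220, 46), (221, 43), (222, 43), (223, 48), (224, 68), (225, 97), (226, 123), (227, 132), (228, 139), (229, 160), (230, 202), (231, 232), (232, 240), (233, 242), (234, 240), (235, 231), (236, 198), (237, 140), (238, 102), (239, 94), (240, 89), (241, 79), (242, 65), (243, 50), (244, 44), (245, 43)]
-15 lip front -6.99 wall 9.62
-8 lip front -4.8 wall 11.4
0 lip front -2.3 wall 13.43
8 lip front 0.2 wall 15.47
arm far 12.29 tongue tip far 9.49
```

{"api": "servo_tool", "payload": {
  "motion": [
    {"offset":[-0.18,0,0],"roll":0,"gripper":0},
    {"offset":[-0.18,0,0],"roll":0,"gripper":0},
    {"offset":[-0.18,0,0.5],"roll":0,"gripper":0},
    {"offset":[-0.18,0,1.0],"roll":0,"gripper":0},
    {"offset":[-0.18,0,1.5],"roll":0,"gripper":0},
    {"offset":[-0.18,0,1.8],"roll":0,"gripper":0},
    {"offset":[-0.18,0,1.8],"roll":0,"gripper":0},
    {"offset":[-0.18,0,1.8],"roll":0,"gripper":0}
  ]
}}

```text
clock: 7.62
tcp_pos: [561.7, 23.9, 217.4]
tool_rot: [-3.127, 0.298, 0.002]
wrist_force: [-0.6, 0.4, -3.4]
grip_width: 0.251
```

{"api": "servo_tool", "payload": {
  "motion": [
    {"offset":[0,0,0.1],"roll":0,"gripper":0},
    {"offset":[0,0,0.2],"roll":0,"gripper":0},
    {"offset":[0,0,0.3],"roll":0,"gripper":0},
    {"offset":[0,0,0.4],"roll":0,"gripper":0},
    {"offset":[0,0,0.5],"roll":0,"gripper":0},
    {"offset":[0,0,0.5],"roll":0,"gripper":0}
  ]
}}

```text
clock: 8.12
tcp_pos: [561.9, 23.8, 212.8]
tool_rot: [3.127, -0.298, -0.0]
wrist_force: [0.2, -0.3, -2.8]
grip_width: 0.248
```

{"api": "servo_tool", "payload": {
  "motion": [
    {"offset":[0,0,0.1],"roll":0,"gripper":0},
    {"offset":[0,0,0.2],"roll":0,"gripper":0},
    {"offset":[0,0,0.3],"roll":0,"gripper":0},
    {"offset":[0,0,0.4],"roll":0,"gripper":0},
    {"offset":[0,0,0.4],"roll":0,"gripper":0}
  ]
}}

```text
clock: 8.53
tcp_pos: [561.8, 23.8, 208.6]
tool_rot: [-3.127, 0.298, 0.001]
wrist_force: [0.5, 0.4, -2.2]
grip_width: 0.252
```

{"api": "servo_tool", "payload": {
  "motion": [
    {"offset":[0,0,0.05],"roll":0,"gripper":0},
    {"offset":[0,0,0.1],"roll":0,"gripper":0},
    {"offset":[0,0,0.15],"roll":0,"gripper":0},
    {"offset":[0,0,0.2],"roll":0,"gripper":0},
    {"offset":[0,0,0.2],"roll":0,"gripper":0}
  ]
}}

```text
clock: 8.95
tcp_pos: [561.9, 23.8, 206.9]
tool_rot: [-3.127, 0.298, 0.0]
wrist_force: [0.6, -0.0, -2.6]
grip_width: 0.252
```

{"api": "servo_tool", "payload": {
  "motion": [
    {"offset":[0,0,0.05],"roll":0,"gripper":0},
    {"offset":[0,0,0.1],"roll":0,"gripper":0},
    {"offset":[0,0,0.15],"roll":0,"gripper":0},
    {"offset":[0,0,0.15],"roll":0,"gripper":0}
  ]
}}

```text
clock: 9.28
tcp_pos: [561.9, 23.8, 205.4]
tool_rot: [-3.127, 0.298, 0.0]
wrist_force: [-0.3, -0.1, -3.2]
grip_width: 0.248
```

{"api": "servo_tool", "payload": {
  "motion": [
    {"offset":[0,0,0.05],"roll":0,"gripper":0},
    {"offset":[0,0,0.1],"roll":0,"gripper":0},
    {"offset":[0,0,0.1],"roll":0,"gripper":0},
    {"offset":[0,0,0.1],"roll":0,"gripper":0}
  ]
}}

```text
clock: 9.62
tcp_pos: [562.0, 23.8, 204.5]
tool_rot: [-3.127, 0.298, 0.0]
wrist_force: [0.2, 0.5, -2.3]
grip_width: 0.252
```

{"api": "servo_tool", "payload": {
  "motion": [
    {"offset":[0,0,0.05],"roll":0,"gripper":0},
    {"offset":[0,0,0.1],"roll":0,"gripper":0},
    {"offset":[0,0,0.1],"roll":0,"gripper":0},
    {"offset":[0,0,0.1],"roll":0,"gripper":0}
  ]
}}

```text
clock: 9.95
tcp_pos: [562.0, 23.8, 203.5]
tool_rot: [-3.127, 0.298, 0.0]
wrist_force: [-0.2, 0.9, -2.0]
grip_width: 0.253
```

{"api": "servo_tool", "payload": {
  "motion": [
    {"offset":[0,0,0.05],"roll":0,"gripper":0},
    {"offset":[0,0,0.1],"roll":0,"gripper":0},
    {"offset":[0,0,0.1],"roll":0,"gripper":0},
    {"offset":[0,0,0.1],"roll":0,"gripper":0}
  ]
}}

```text
clock: 10.28
tcp_pos: [562.0, 23.8, 202.4]
tool_rot: [3.127, -0.298, -0.0]
wrist_force: [-0.7, 0.6, -2.4]
grip_width: 0.25
```

{"api": "servo_tool", "payload": {
  "motion": [
    {"offset":[0,0,0.05],"roll":0,"gripper":0},
    {"offset":[0,0,0.1],"roll":0,"gripper":0},
    {"offset":[0,0,0.1],"roll":0,"gripper":0},
    {"offset":[0,0,0.1],"roll":0,"gripper":0}
  ]
}}

```text
clock: 10.62
tcp_pos: [561.9, 23.8, 201.4]
tool_rot: [-3.127, 0.298, 0.0]
wrist_force: [0.2, 0.0, -3.5]
grip_width: 0.249
```

{"api": "servo_tool", "payload": {
  "motion": [
    {"offset":[0,0,0.05],"roll":0,"gripper":0},
    {"offset":[0,0,0.1],"roll":0,"gripper":0},
    {"offset":[0,0,0.1],"roll":0,"gripper":0},
    {"offset":[0,0,0.1],"roll":0,"gripper":0}
  ]
}}

```text
clock: 10.95
tcp_pos: [562.1, 23.8, 200.6]
tool_rot: [3.127, -0.298, 0.0]
wrist_force: [0.3, -0.4, -2.5]
grip_width: 0.254
```

{"api": "servo_tool", "payload": {
  "motion": [
    {"offset":[0,0,0.05],"roll":0,"gripper":0},
    {"offset":[0,0,0.1],"roll":0,"gripper":0},
    {"offset":[0,0,0.1],"roll":0,"gripper":0},
    {"offset":[0,0,0.1],"roll":0,"gripper":0}
  ]
}}

```text
clock: 11.28
tcp_pos: [562.1, 23.8, 199.9]
tool_rot: [-3.127, 0.298, -0.0]
wrist_force: [-1.3, -0.5, 0.2]
grip_width: 0.254
```

{"api": "servo_tool", "payload": {
  "motion": [
    {"offset":[0,0,0.05],"roll":0,"gripper":0},
    {"offset":[0,0,0.1],"roll":0,"gripper":0},
    {"offset":[0,0,0.1],"roll":0,"gripper":0},
    {"offset":[0,0,0.1],"roll":0,"gripper":0}
  ]
}}

```text
clock: 11.62
tcp_pos: [562.1, 23.8, 199.0]
tool_rot: [-3.127, 0.298, -0.001]
wrist_force: [-1.3, 0.7, 3.9]
grip_width: 0.249
```

Floor felt at TCP z ≈ 200.3 (now ≈6.5 N on the rubber). Ease a little, then slide right.

{"api": "servo_tool", "payload": {
  "motion": [
    {"offset":[0,0,0],"roll":0,"gripper":0},
    {"offset":[0,0,0],"roll":0,"gripper":0},
    {"offset":[0,0,-0.07],"roll":0,"gripper":0},
    {"offset":[0,0,-0.07],"roll":0,"gripper":0},
    {"offset":[0,0.4,-0.07],"roll":0,"gripper":0},
    {"offset":[0,0.8,-0.07],"roll":0,"gripper":0},
    {"offset":[0,1.2,-0.07],"roll":0,"gripper":0},
    {"offset":[0,1.6,-0.07],"roll":0,"gripper":0},
    {"offset":[0,2,-0.07],"roll":0,"gripper":0},
    {"offset":[0,2,-0.07],"roll":0,"gripper":0}
  ]
}}

```text
clock: 12.45
tcp_pos: [558.2, 3.2, 199.3]
tool_rot: [3.127, -0.299, 0.0]
wrist_force: [-0.2, 0.4, 2.7]
grip_width: 0.25
```

{"api": "servo_tool", "payload": {
  "motion": [
    {"offset":[0,0.5,-0.03],"roll":0,"gripper":0},
    {"offset":[0,1,-0.03],"roll":0,"gripper":0},
    {"offset":[0,1.5,-0.03],"roll":0,"gripper":0},
    {"offset":[0,2,-0.03],"roll":0,"gripper":0},
    {"offset":[0,2.5,-0.03],"roll":0,"gripper":0},
    {"offset":[0,3,-0.03],"roll":0,"gripper":0},
    {"offset":[0,3.5,-0.03],"roll":0,"gripper":0},
    {"offset":[0,4,-0.03],"roll":0,"gripper":0},
    {"offset":[0,4,-0.03],"roll":0,"gripper":0},
    {"offset":[0,4,-0.03],"roll":0,"gripper":0}
  ]
}}

```text
clock: 13.28
tcp_pos: [550.4, -36.3, 199.5]
tool_rot: [3.126, -0.3, -0.001]
wrist_force: [-0.9, -1.5, 2.3]
grip_width: 0.251
```

{"api": "servo_tool", "payload": {
  "motion": [
    {"offset":[0,0.3,0],"roll":0,"gripper":0},
    {"offset":[0,0.6,0],"roll":0,"gripper":0},
    {"offset":[0,0.9,0],"roll":0,"gripper":0},
    {"offset":[0,1.2,0],"roll":0,"gripper":0},
    {"offset":[0,1.5,0],"roll":0,"gripper":0},
    {"offset":[0,1.8,0],"roll":0,"gripper":0},
    {"offset":[0,1.8,0],"roll":0,"gripper":0}
  ]
}}

```text
clock: 13.87
tcp_pos: [547.1, -53.5, 199.5]
tool_rot: [3.127, -0.299, -0.0]
wrist_force: [0.9, 1.0, 1.4]
grip_width: 0.253
```

```bash
cat >> h.py <<'E'
def inst():
    s=bot.sense(); st=[568.96,-27.83,-.190]; p=s['tcp_pos']-[st[0],st[1],0]; c,n=np.cos(st[2]),np.sin(st[2]); f=s['wrist_force']
    print('stand xy',round(c*p[0]+n*p[1],2),round(-n*p[0]+c*p[1],2),'z',round(p[2],2),'F along rail',round(-n*f[0]+c*f[1],2),'Fz',round(f[2],2),'M',s['moment'].round(2))
E
python3 -c "
from h import *
inst()
d=snap('wrist','w6')
w=cv2.imread('pics/w6.png')
cv2.imwrite('pics/crop6.png',cv2.resize(w[190:290,240:440],(800,400),interpolation=cv2.INTER_CUBIC))
"
```

```text
stand xy -16.62 -29.3 z 199.48 F along rail 1.13 Fz 1.38 M [ 0.28 -0.14  0.07]
```

View pics/crop6.png

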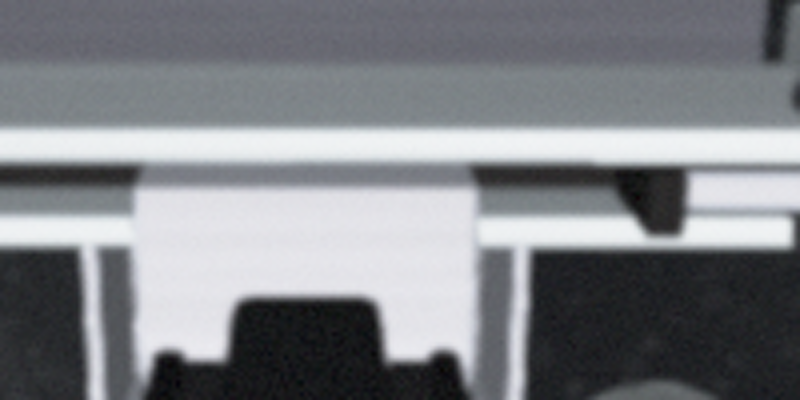

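Hook is in the channel (columns 274..359), buffer pad top's near edge at ≈ column 400: gap ≈ 18–24 mm.

{"api": "servo_tool", "payload": {
  "motion": [
    {"offset":[0,0.3,0],"roll":0,"gripper":0},
    {"offset":[0,0.6,0],"roll":0,"gripper":0},
    {"offset":[0,0.9,0],"roll":0,"gripper":0},
    {"offset":[0,1.2,0],"roll":0,"gripper":0},
    {"offset":[0,1.2,0],"roll":0,"gripper":0},
    {"offset":[0,1.2,0],"roll":0,"gripper":0}
  ]
}}

```text
clock: 14.42
tcp_pos: [544.8, -65.2, 199.5]
tool_rot: [3.126, -0.299, -0.0]
wrist_force: [0.7, 0.6, 1.8]
grip_width: 0.254
```

{"api": "servo_tool", "payload": {
  "motion": [
    {"offset":[0,0.1,0],"roll":0,"gripper":0},
    {"offset":[0,0.2,0],"roll":0,"gripper":0},
    {"offset":[0,0.2,0],"roll":0,"gripper":0}
  ]
}}

```text
clock: 14.67
tcp_pos: [544.6, -66.5, 199.5]
tool_rot: [-3.127, 0.298, -0.0]
wrist_force: [0.9, 1.6, 2.6]
grip_width: 0.253
```

{"api": "servo_tool", "payload": {
  "motion": [
    {"offset":[0,0.1,0],"roll":0,"gripper":0},
    {"offset":[0,0.2,0],"roll":0,"gripper":0},
    {"offset":[0,0.2,0],"roll":0,"gripper":0}
  ]
}}

```text
clock: 14.92
tcp_pos: [544.2, -68.6, 199.5]
tool_rot: [-3.127, 0.298, -0.0]
wrist_force: [-0.3, 3.1, 1.0]
grip_width: 0.248
```

{"api": "servo_tool", "payload": {
  "motion": [
    {"offset":[0,0.1,0],"roll":0,"gripper":0},
    {"offset":[0,0.1,0],"roll":0,"gripper":0},
    {"offset":[0,0.1,0],"roll":0,"gripper":0}
  ]
}}

```text
clock: 15.17
tcp_pos: [544.0, -69.6, 199.5]
tool_rot: [3.127, -0.298, -0.0]
wrist_force: [1.0, 2.0, 1.6]
grip_width: 0.254
```

{"api": "servo_tool", "payload": {
  "motion": [
    {"offset":[0,0.1,0],"roll":0,"gripper":0},
    {"offset":[0,0.1,0],"roll":0,"gripper":0},
    {"offset":[0,0.1,0],"roll":0,"gripper":0}
  ]
}}

```text
clock: 15.42
tcp_pos: [543.8, -70.6, 199.5]
tool_rot: [3.127, -0.298, -0.0]
wrist_force: [0.8, 1.6, 1.6]
grip_width: 0.249
```

```bash
python3 -c "
from h import *
inst()
d=snap('wrist','w7')
a=load('w6')['img'][225:252,340:440].astype(int); b=d['img'][225:252,340:440].astype(int)
for n,i in (('w6',a),('w7',b)):
  for r in (12,20): print(n,r+225,i[r].mean(1).astype(int).tolist())
"
```

```text
stand xy -16.61 -46.73 z 199.5 F along rail 1.68 Fz 1.59 M [ 0.55 -0.17  0.07]
w6 237 [198, 196, 196, 197, 200, 199, 199, 196, 199, 195, 196, 199, 196, 196, 198, 197, 197, 188, 171, 143, 116, 100, 103, 100, 101, 96, 100, 100, 101, 101, 101, 99, 100, 98, 100, 98, 99, 101, 100, 102, 101, 100, 102, 100, 100, 102, 100, 101, 100, 100, 99, 99, 94, 78, 55, 29, 20, 22, 27, 24, 25, 31, 35, 41, 41, 44, 42, 38, 41, 48, 63, 114, 176, 218, 228, 230, 230, 229, 230, 228, 230, 229, 229, 230, 229, 230, 229, 228, 228, 229, 228, 229, 229, 229, 229, 230, 229, 229, 230, 228]
w6 245 [230, 229, 228, 228, 228, 229, 227, 229, 228, 229, 228, 227, 227, 228, 228, 226, 227, 222, 216, 217, 225, 230, 230, 230, 231, 230, 230, 232, 230, 230, 231, 232, 231, 231, 230, 232, 233, 231, 232, 230, 232, 232, 231, 233, 231, 233, 231, 232, 232, 232, 232, 231, 232, 232, 231, 232, 230, 224, 195, 138, 76, 48, 42, 42, 39, 41, 43, 39, 44, 57, 110, 169, 221, 232, 232, 232, 231, 233, 233, 233, 232, 232, 232, 231, 233, 231, 233, 233, 231, 232, 231, 233, 231, 233, 233, 232, 225, 192, 131, 72]
w7 237 [197, 196, 198, 197, 199, 199, 197,
[... 232 characters left out ...]
229, 229, 229, 229, 228, 228, 229, 228, 228, 228, 229, 229, 229, 226, 220, 185, 120, 62, 57, 63, 80, 95, 103, 105, 110, 108, 106, 106, 108, 107, 107, 108, 106, 107, 106, 105, 106, 105, 105, 107, 107, 105, 105]
w7 245 [227, 228, 229, 228, 227, 230, 228, 229, 229, 227, 228, 229, 228, 229, 228, 227, 227, 223, 215, 217, 226, 231, 230, 231, 232, 232, 230, 228, 211, 166, 103, 54, 43, 38, 46, 47, 44, 43, 51, 84, 139, 195, 224, 230, 231, 232, 231, 231, 229, 232, 232, 230, 231, 231, 231, 232, 231, 232, 231, 231, 229, 232, 232, 231, 231, 232, 231, 226, 193, 129, 70, 46, 49, 52, 52, 60, 80, 94, 101, 106, 105, 107, 108, 108, 108, 108, 105, 110, 108, 108, 107, 106, 105, 105, 108, 107, 108, 107, 108, 103]
```

Pad's edge at column 369, hook's at 359: about 6 mm left before contact.

{"api": "servo_tool", "payload": {
  "motion": [
    {"offset":[0,0.2,0],"roll":0,"gripper":0},
    {"offset":[0,0.4,0],"roll":0,"gripper":0},
    {"offset":[0,0.4,0],"roll":0,"gripper":0},
    {"offset":[0,0.4,0],"roll":0,"gripper":0}
  ]
}}

```text
clock: 15.8
tcp_pos: [543.0, -74.8, 199.5]
tool_rot: [3.127, -0.299, -0.0]
wrist_force: [-0.0, 1.2, 1.6]
grip_width: 0.249
```

{"api": "servo_tool", "payload": {
  "motion": [
    {"offset":[0,0.1,0],"roll":0,"gripper":0},
    {"offset":[0,0.1,0],"roll":0,"gripper":0},
    {"offset":[0,0.1,0],"roll":0,"gripper":0}
  ]
}}

```text
clock: 16.05
tcp_pos: [542.9, -75.5, 199.5]
tool_rot: [3.127, -0.298, -0.0]
wrist_force: [-1.0, 1.6, 1.2]
grip_width: 0.249
```

{"api": "servo_tool", "payload": {
  "motion": [
    {"offset":[0,0.1,0],"roll":0,"gripper":0},
    {"offset":[0,0.1,0],"roll":0,"gripper":0},
    {"offset":[0,0.1,0],"roll":0,"gripper":0}
  ]
}}

```text
clock: 16.3
tcp_pos: [542.8, -76.1, 199.5]
tool_rot: [-3.127, 0.298, -0.0]
wrist_force: [0.3, 3.9, 1.3]
grip_width: 0.251
```

{"api": "servo_tool", "payload": {
  "motion": [
    {"offset":[0,0.1,0],"roll":0,"gripper":0},
    {"offset":[0,0.1,0],"roll":0,"gripper":0},
    {"offset":[0,0.1,0],"roll":0,"gripper":0}
  ]
}}

```text
clock: 16.55
tcp_pos: [542.7, -76.3, 199.6]
tool_rot: [-3.126, 0.297, -0.0]
wrist_force: [1.2, 6.5, 2.2]
grip_width: 0.246
```

{"api": "servo_tool", "payload": {
  "motion": [
    {"offset":[0,0.1,0],"roll":0,"gripper":0},
    {"offset":[0,0.1,0],"roll":0,"gripper":0},
    {"offset":[0,0.1,0],"roll":0,"gripper":0}
  ]
}}

```text
clock: 16.8
tcp_pos: [542.6, -76.9, 199.6]
tool_rot: [-3.125, 0.297, -0.0]
wrist_force: [1.0, 8.1, 2.5]
grip_width: 0.25
```

```bash
cat >> h.py <<'E'
def edges(f):
    d=snap('wrist',f); g=d['img'].astype(int).mean(2); r=g[243:248,340:480].mean(0)
    print('row245 transitions',[(340+i+round((140-r[i])/(r[i+1]-r[i]),2),'dn' if r[i]>r[i+1] else 'up') for i in range(139) if (r[i]-140)*(r[i+1]-140)<0])
    r=g[234:240,340:480].mean(0); print('row237',[(340+i+round((140-r[i])/(r[i+1]-r[i]),2),'dn' if r[i]>r[i+1] else 'up') for i in range(139) if (r[i]-140)*(r[i+1]-140)<0])
E
python3 -c "
from h import *
inst();edges('w8')
"
```

```text
stand xy -16.66 -53.14 z 199.59 F along rail 8.12 Fz 2.5 M [ 1.64 -0.39  0.18]
row245 transitions [(np.float64(359.01), 'dn'), (np.float64(369.63), 'up'), (np.float64(398.32), 'dn'), (np.float64(438.23), 'up'), (np.float64(449.95), 'dn'), (np.float64(454.48), 'up')]
row237 [(np.float64(357.71), 'dn'), (np.float64(370.2), 'up'), (np.float64(401.61), 'dn'), (np.float64(455.66), 'up'), (np.float64(475.67), 'dn'), (np.float64(477.56), 'up')]
```

{"api": "servo_tool", "payload": {
  "motion": [
    {"offset":[0,0.1,0],"roll":0,"gripper":0},
    {"offset":[0,0.1,0],"roll":0,"gripper":0},
    {"offset":[0,0.1,0],"roll":0,"gripper":0}
  ]
}}

```text
clock: 17.1
tcp_pos: [542.4, -77.7, 199.6]
tool_rot: [-3.125, 0.297, -0.0]
wrist_force: [0.1, 8.7, 1.6]
grip_width: 0.245
```

{"api": "servo_tool", "payload": {
  "motion": [
    {"offset":[0,0.1,0],"roll":0,"gripper":0},
    {"offset":[0,0.1,0],"roll":0,"gripper":0},
    {"offset":[0,0.1,0],"roll":0,"gripper":0}
  ]
}}

```text
clock: 17.35
tcp_pos: [542.2, -78.6, 199.6]
tool_rot: [-3.125, 0.297, -0.0]
wrist_force: [1.3, 7.4, 1.9]
grip_width: 0.255
```

```bash
python3 -c "
from h import *
inst();edges('w9')
"
```

```text
stand xy -16.67 -54.95 z 199.58 F along rail 7.54 Fz 1.88 M [ 1.71 -0.36  0.2 ]
row245 transitions [(np.float64(358.9), 'dn'), (np.float64(369.59), 'up'), (np.float64(395.32), 'dn'), (np.float64(435.11), 'up'), (np.float64(446.98), 'dn'), (np.float64(451.35), 'up'), (np.float64(478.21), 'dn')]
row237 [(np.float64(357.7), 'dn'), (np.float64(370.14), 'up'), (np.float64(398.53), 'dn'), (np.float64(452.5), 'up'), (np.float64(473.99), 'dn'), (np.float64(476.62), 'up')]
```

{"api": "servo_tool", "payload": {
  "motion": [
    {"offset":[0,0.05,0],"roll":0,"gripper":0},
    {"offset":[0,0.1,0],"roll":0,"gripper":0},
    {"offset":[0,0.15,0],"roll":0,"gripper":0},
    {"offset":[0,0.2,0],"roll":0,"gripper":0},
    {"offset":[0,0.25,0],"roll":0,"gripper":0},
    {"offset":[0,0.3,0],"roll":0,"gripper":0},
    {"offset":[0,0.3,0],"roll":0,"gripper":0}
  ]
}}

```text
clock: 17.98
tcp_pos: [541.6, -81.5, 199.6]
tool_rot: [-3.125, 0.297, -0.0]
wrist_force: [0.2, 8.2, 2.9]
grip_width: 0.251
```

```bash
python3 -c "
from h import *
inst();edges('w10')
"
```

```text
stand xy -16.71 -57.91 z 199.56 F along rail 8.14 Fz 2.87 M [ 1.68 -0.36  0.17]
row245 transitions [(np.float64(358.89), 'dn'), (np.float64(369.58), 'up'), (np.float64(390.33), 'dn'), (np.float64(429.73), 'up'), (np.float64(441.99), 'dn'), (np.float64(446.18), 'up'), (np.float64(475.77), 'dn')]
row237 [(np.float64(357.69), 'dn'), (np.float64(370.16), 'up'), (np.float64(393.29), 'dn'), (np.float64(447.27), 'up'), (np.float64(471.57), 'dn'), (np.float64(475.36), 'up')]
```

Buffer in ≈4.8 mm by the shortening of the visible stem (28.7→20.75 px). Hold, relax the side force, release.

{"api": "servo_tool", "payload": {
  "motion": [
    {"offset":[0,0,0],"roll":0,"gripper":0},
    {"offset":[0,0,0],"roll":0,"gripper":0},
    {"offset":[0,0,0],"roll":0,"gripper":0},
    {"offset":[0,-0.05,0],"roll":0,"gripper":0},
    {"offset":[0,-0.1,0],"roll":0,"gripper":0},
    {"offset":[0,-0.15,0],"roll":0,"gripper":0},
    {"offset":[0,-0.15,0],"roll":0,"gripper":0},
    {"offset":[0,-0.15,0],"roll":0,"gripper":0}
  ]
}}

```text
clock: 18.7
tcp_pos: [541.7, -81.4, 199.5]
tool_rot: [-3.127, 0.298, 0.0]
wrist_force: [0.8, 5.8, 1.7]
grip_width: 0.254
```

```bash
python3 -c "
from h import *
inst();edges('w11')
"
```

```text
stand xy -16.67 -57.73 z 199.51 F along rail 5.85 Fz 1.66 M [ 1.09 -0.28  0.14]
row245 transitions [(np.float64(359.11), 'dn'), (np.float64(369.95), 'up'), (np.float64(390.62), 'dn'), (np.float64(429.97), 'up'), (np.float64(442.17), 'dn'), (np.float64(446.32), 'up'), (np.float64(475.39), 'dn')]
row237 [(np.float64(357.84), 'dn'), (np.float64(370.46), 'up'), (np.float64(393.59), 'dn'), (np.float64(447.43), 'up'), (np.float64(470.99), 'dn'), (np.float64(474.5), 'up')]
```

{"api": "servo_tool", "payload": {
  "motion": [
    {"offset":[0,-0.05,0],"roll":0,"gripper":0},
    {"offset":[0,-0.1,0],"roll":0,"gripper":0},
    {"offset":[0,-0.15,0],"roll":0,"gripper":0},
    {"offset":[0,-0.15,0],"roll":0,"gripper":0},
    {"offset":[0,-0.15,0],"roll":0,"gripper":0}
  ]
}}

```text
clock: 19.17
tcp_pos: [541.8, -81.1, 199.5]
tool_rot: [3.126, -0.299, -0.0]
wrist_force: [-0.2, -0.8, 1.8]
grip_width: 0.251
```

Side force gone. Release with a small opening, then retreat upward.

{"api": "servo_tool", "payload": {
  "motion": [
    {"offset":[0,0,0],"roll":0,"gripper":30},
    {"offset":[0,0,0],"roll":0,"gripper":35},
    {"offset":[0,0,0],"roll":0,"gripper":42},
    {"offset":[0,0,0],"roll":0,"gripper":50},
    {"offset":[0,0,0],"roll":0,"gripper":50},
    {"offset":[0,0,0],"roll":0,"gripper":50}
  ]
}}

```text
clock: 19.67
tcp_pos: [541.9, -80.3, 199.4]
tool_rot: [-3.127, 0.298, 0.0]
wrist_force: [0.9, -0.6, -0.5]
grip_width: 0.483
```

{"api": "servo_tool", "payload": {
  "motion": [
    {"offset":[0,0,-0.5],"roll":0,"gripper":50},
    {"offset":[0,0,-1.5],"roll":0,"gripper":50},
    {"offset":[0,0,-3],"roll":0,"gripper":50},
    {"offset":[0,0,-5],"roll":0,"gripper":50},
    {"offset":[0,0,-7],"roll":0,"gripper":50},
    {"offset":[0,0,-9],"roll":0,"gripper":50},
    {"offset":[0,0,-10],"roll":0,"gripper":50},
    {"offset":[0,0,-10],"roll":0,"gripper":50},
    {"offset":[0,0,-10],"roll":0,"gripper":50},
    {"offset":[0,0,-10],"roll":0,"gripper":50}
  ]
}}

```text
clock: 20.5
tcp_pos: [541.4, -80.1, 298.2]
tool_rot: [-3.127, 0.298, 0.003]
wrist_force: [0.2, -0.3, -1.4]
grip_width: 0.497
```

```bash
python3 -c "
from h import *
inst(); snap('wrist','w12');snap('scene','s12')
w=cv2.imread('pics/w12.png');s=cv2.imread('pics/s12.png')
c=np.zeros((600,800,3),np.uint8)
c[:300,:400]=cv2.resize(w[150:300,220:420],(400,300),interpolation=cv2.INTER_CUBIC)
c[:300,400:]=cv2.resize(w,(400,300))
c[300:]=cv2.resize(s[120:270,240:440],(800,600),interpolation=cv2.INTER_CUBIC)[100:400]
cv2.imwrite('pics/crop12.png',c)
"
```

```text
stand xy -17.16 -56.55 z 298.25 F along rail -0.26 Fz -1.4 M [0.   0.02 0.03]
```

View pics/crop12.png

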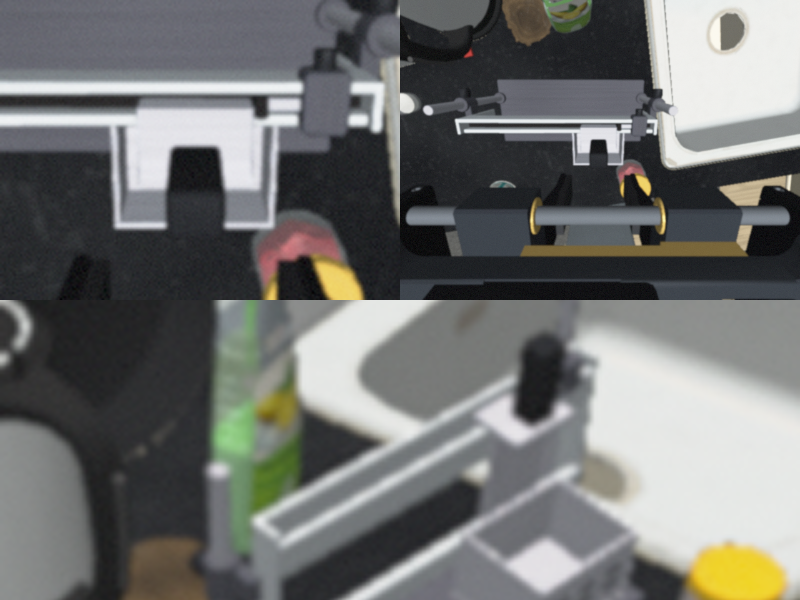

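The caddy hangs in the channel beside the buffer (hook edge against pad at ≈(348,203) of the wrist image), gripper well clear, jam jar untouched. Check it is at rest, then hand in.

{"api": "servo_tool", "payload": {
  "motion": [
    {"offset":[0,0,0],"roll":0,"gripper":50},
    {"offset":[0,0,0],"roll":0,"gripper":50},
    {"offset":[0,0,0],"roll":0,"gripper":50},
    {"offset":[0,0,0],"roll":0,"gripper":50},
    {"offset":[0,0,0],"roll":0,"gripper":50},
    {"offset":[0,0,0],"roll":0,"gripper":50}
  ]
}}

```text
clock: 21.1
tcp_pos: [542.0, -80.3, 299.5]
tool_rot: [3.127, -0.298, 0.0]
wrist_force: [0.8, -0.8, 0.4]
grip_width: 0.501
```

```bash
python3 -c "
from h import *
a=load('s12')['img'].astype(int); b=snap('scene','s13')['img'].astype(int)
print('diff caddy',np.abs(a-b)[140:260,330:400].mean(),'max',np.abs(a-b)[140:260,330:400].max(), 'ref', np.abs(a-b)[300:400,50:150].max())
t=load('scene0')['img'].astype(int)
for n,(u,v) in dict(tin=(356,306),mug=(185,325),salt=(233,283),jam=(422,226)).items(): print(n,np.abs(t-b)[v-18:v+18,u-18:u+18].mean().round(1))
r=load('w12')['img'].astype(int).mean(2)
for y in (201,203,205): print(y,r[y,335:375].astype(int).tolist())
bot.sign_off()
"
```

```text
diff caddy 0.8973412698412698 max 7 ref 8
tin 0.7
mug 1.1
salt 2.8
jam 1.0
201 [130, 129, 130, 128, 131, 129, 127, 131, 128, 121, 101, 65, 39, 41, 43, 43, 44, 56, 99, 164, 210, 224, 226, 226, 227, 228, 225, 226, 228, 226, 227, 227, 227, 220, 193, 145, 94, 91, 101, 105]
203 [149, 149, 148, 148, 147, 148, 148, 147, 147, 146, 132, 107, 70, 46, 39, 43, 40, 55, 99, 164, 211, 224, 227, 226, 227, 227, 226, 226, 226, 228, 226, 226, 225, 219, 192, 137, 95, 93, 102, 107]
205 [216, 216, 217, 216, 215, 215, 214, 214, 215, 214, 200, 163, 99, 52, 44, 36, 44, 52, 82, 132, 169, 179, 182, 181, 179, 179, 181, 180, 179, 177, 179, 180, 173, 164, 138, 98, 79, 90, 102, 106]
the job is handed in; nothing more can be done
```

The caddy is hanging on the rail, released, with the buffer pushed in by about 4.8 mm. I handed the job in at about 21 s on the robot's clock; it reports no verdict.

- **Seating:** I picked the caddy up by its grip and lowered the hook behind the lip at about y = +49 mm. The hook touched the channel floor with the TCP at about z = 200 mm, with a steady force of about 6.5 N.
- **Slide and push:** I slid it right until it met the buffer. The highest force read along the rail was about 9 N, sampled at the end of each step. The buffer push comes from how much shorter its visible stem became in the wrist images (28.7 to 20.75 px).
- **Release:** I backed off until the side force was gone, opened the jaws a little and retreated 100 mm upward.

**Last checks:**
- The two scene images about 0.6 s apart differ only by noise, so the caddy is at rest.
- Around the tin, mug and jam jar the images match those from the start. The salt shaker's patch differs slightly more (2.8 against about 1), which I put down to lighting but did not check further.
- The wrist force after release was within noise of zero.

**What disagreed:** my first image estimate of the buffer face, y = −69 mm, was about 9 mm short of the −78 mm at which I felt it. I did not measure the lean after release; it looks small in the pictures. I also did not re-measure the buffer after letting go.

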